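# Size a cork rod handle in the hole gauge

### The arm

A 6-joint arm with a two-finger parallel gripper is mounted at the origin on the work surface. World frame = base frame: x ahead of the robot, y to its left, z up, the work surface at z = 0. Lengths are in m, angles in rad, forces in N, time in s.
With the tool pointing down it reaches from about 0.35 to 0.925 m from the base axis. Payload 6.4 kg.
Tool frame: the origin (TCP) lies midway between the tips of the shut fingers; the grasp point (between the pads) lies 19 mm behind it; z points along the fingers, y is the direction in which the jaws open and shut (so a half turn about z gives the same grasp; the last joint's range is limited). The gripper opens to 85 mm and grips with 20 to 120 N. Pads are 22 mm wide; open, the fingers measure 114 mm over their backs; the gripper's body (76 mm by 85 mm) begins 54 mm behind the grasp point. The pads swing forward as they close: fully open they stand 13 mm farther back than shut.
Start: joints at [-1.508, 0.245, 1.558, -0, 1.339, -0.174], TCP at [0.152, -0.632, 0.231] pointing down, gripper open.
Joint ranges: [-3.13, 3.13], [-1.02, 2.26], [0.13, 2.54], [-0.95, 4.09], [0.21, 2.88], [-2.74, 2.74]. Speed limits (rad/s): [2.57, 2.57, 3.14, 3.14, 3.14, 3.14].

### API

Orientations are given as a rotation vector (axis times angle).
In Python, from plant import manip gives the robot as it stands.
- The arm moves only by the shell command python3 -m inch 'ROWS' [FORCE]. ROWS is text: rows parted by semicolons, each of 5 numbers parted by spaces: the gripper command: -1 is shut, 1 is fully open, values between are in proportion, then the shift along the tool's x, y, z in cm, then the turn about the tool's z in rad. A call has 1 to 12 rows; each row is the pose to reach, as a shift and turn from the pose commanded when the call began, along the tool's axes at that moment; what a row does not reach only later rows make up. A row lasts 1/12 s, in which the tool goes at most 41.7 mm and 7.16 degrees, less where a joint would pass 70% of its speed; a pose out of reach is approached as far as the arm can. A call with a gripper value outside its range is refused whole. The fingers move at their own pace and stop on an object; FORCE is the grip in N (left out, the last holds). Time passes only in rows, so rows that repeat a pose let the fingers close. It gives the time, the measured TCP pose, the force and the opening at its end, in the units of the state.
- manip.state(): the state, without advancing time (a new reading comes with each control period).
- manip.camera(name): name is "side" or "top"; returns the picture (420x560x3 uint8, red, green, blue); there is no depth.
- manip.camera_params(name): a dict with "fx", "fy", "cx", "cy" (pixels), "k1" (the pictures are not rectified: a ray, as slopes to the right and down, at radius r is drawn at 1 + k1 r^2 times it, then the intrinsics apply), "extrinsics" (4x4, takes a point from camera to world coordinates). Camera axes: x right, y up, looking along -z (the intrinsics and any distortion apply to the point x, -y, -z); pixel columns grow to the right and rows downward; lengths in m; the calibration is good to about 2 mm. A picture is of the moment at which its call begins. camera_params takes no time and is no camera call.
- manip.close_job(): hands the job in, once; it reports no verdict.
The state is a dict: "t": time; "joints": joint angles; "qd": joint speeds; "tau": joint torques, N m; "position": TCP position; "ee_rot": TCP orientation; "force": force on the tool from outside, world axes, zero at the start; "wrist_torque": the same for the moment, N m; "grip_width": finger opening in m.
Only numpy, scipy, OpenCV 4.12 (cv2) and the standard library are available. Lean on these libraries where they do the work, as an engineer would, in place of code of your own. Each camera call takes 0.05 s, during which the arm holds its last target.

### The job

Take the cork rod handle from the single stand and find its spigot size with the hole gauge: push the spigot into the widest hole first, then work down the row until a hole refuses it, feeling gently and never forcing it. Leave the handle standing in the narrowest hole that it passes cleanly, pushed fully home with the cork down on the plate, and leave the other handles, the jar and the spool alone.

Things in the scene. Friction and masses are not known exactly. Their poses are not given: they have to be found in the camera images.
- gauge: hole gauge: aluminium plate 64 x 196 mm, 12 mm thick, on two steel end feet fixed to the bench; upper face 52 mm above the bench, open below. Four round holes in a row along its y, 44 mm apart, narrowing towards -y. Stiff: a spigot that is too thick or off centre goes in less than 3 mm and the force rises at once; over 30 N is forcing, so meet it slowly (10 mm/s). Origin: centre of its footprint; z up
- hole1 (a point): centre of the mouth of hole 1 of the gauge, level with the plate's upper face: round, 22 mm in diameter, straight through, the widest
- hole2 (a point): centre of the mouth of hole 2 of the gauge, level with the plate's upper face: round, 19 mm in diameter, straight through
- hole3 (a point): centre of the mouth of hole 3 of the gauge, level with the plate's upper face: round, 16 mm in diameter, straight through
- hole4 (a point): centre of the mouth of hole 4 of the gauge, level with the plate's upper face: round, 13 mm in diameter, straight through, the narrowest
- nest (a point): centre of the mouth of the single stand, a fixed wooden block 56 x 56 mm, 52 mm tall, with one 24 mm hole straight through, on the robot's right (-y); one handle stands in it, its spigot loose in the hole and its cork resting on the block's top
- rack: fixed wooden block 56 x 136 mm, 52 mm tall, on the robot's left (+y), with two 24 mm holes 80 mm apart along its y in which the two spare handles stand. Origin: centre of its footprint on the bench
- jar: bystander: closed glass jar with a steel lid, 60 mm in diameter, 75 mm tall, beyond the gauge. Origin: centre of its underside
- spool: bystander: grey thread spool standing on end, 48 mm in diameter, 38 mm tall, beyond the gauge. Origin: centre of its underside
- handle_a: one of three rod handles alike but for spigot size: upright cork grip 30 mm in diameter, 62 mm tall, with a 27 mm cap 6 mm thick on top (68 mm in all above the origin); below it a black round spigot 36 mm long. About 0.09 kg. Origin: centre of the cork's underside; z up to the cap. The handle at nest (within 10 mm) at the start is the one to gauge, the two others are spares to leave alone
- handle_a_tip (a point): centre of the foot of the spigot of handle_a, 36 mm below that handle's origin, its edge bevelled by about 1 mm. The three spigots are 14.8, 17.8 and 20.8 mm in diameter, one of each; which of them stands at nest varies: find its size with the gauge
- handle_b: one of three rod handles alike but for spigot size: upright cork grip 30 mm in diameter, 62 mm tall, with a 27 mm cap 6 mm thick on top (68 mm in all above the origin); below it a black round spigot 36 mm long. About 0.09 kg. Origin: centre of the cork's underside; z up to the cap. The handle at nest (within 10 mm) at the start is the one to gauge, the two others are spares to leave alone
- handle_b_tip (a point): centre of the foot of the spigot of handle_b, 36 mm below that handle's origin, its edge bevelled by about 1 mm. The three spigots are 14.8, 17.8 and 20.8 mm in diameter, one of each; which of them stands at nest varies: find its size with the gauge
- handle_c: one of three rod handles alike but for spigot size: upright cork grip 30 mm in diameter, 62 mm tall, with a 27 mm cap 6 mm thick on top (68 mm in all above the origin); below it a black round spigot 36 mm long. About 0.09 kg. Origin: centre of the cork's underside; z up to the cap. The handle at nest (within 10 mm) at the start is the one to gauge, the two others are spares to leave alone
- handle_c_tip (a point): centre of the foot of the spigot of handle_c, 36 mm below that handle's origin, its edge bevelled by about 1 mm. The three spigots are 14.8, 17.8 and 20.8 mm in diameter, one of each; which of them stands at nest varies: find its size with the gauge

How it is judged:
On the way, in this order (a step that is already met when the one before it is completed fails the run):
1. the handle from the single stand has its spigot at least 8 mm into the widest hole (horizontal distance between each of handle_a, handle_b, handle_c and nest above 0.06 m and ((z of handle_a_tip in the frame of hole1 below -0.008 m and horizontal distance between handle_a_tip and hole1 below 0.006 m) or (z of handle_b_tip in the frame of hole1 below -0.008 m and horizontal distance between handle_b_tip and hole1 below 0.006 m) or (z of handle_c_tip in the frame of hole1 below -0.008 m and horizontal distance between handle_c_tip and hole1 below 0.006 m))), for 0.05 s.
2. the foot of its spigot has been set on the next hole narrower than the one it fits (within 6 mm of the centre) with more than 1 N, and was refused (horizontal distance between each of handle_a, handle_b, handle_c and nest above 0.06 m and ((horizontal distance between handle_a_tip and hole2 below 0.006 m and z of handle_a_tip in the frame of hole2 below 0.003 m and contact force between handle_a and gauge above 1 N) or (horizontal distance between handle_b_tip and hole3 below 0.006 m and z of handle_b_tip in the frame of hole3 below 0.003 m and contact force between handle_b and gauge above 1 N) or (horizontal distance between handle_c_tip and hole4 below 0.006 m and z of handle_c_tip in the frame of hole4 below 0.003 m and contact force between handle_c and gauge above 1 N))), for 0.05 s.
At the end, for the whole second after the job is handed in: The handle from the single stand stands in the narrowest hole that takes its spigot, with the cork within 2.5 mm of the plate's upper face, centred on the hole within 3 mm, upright within 0.06 rad, and at rest; the single stand is empty (no handle within 60 mm of it) (horizontal distance between each of handle_a, handle_b, handle_c and nest above 0.06 m and (((z of handle_a_tip in the frame of hole1 below -0.0335 m and horizontal distance between handle_a_tip and hole1 below 0.004 m) and horizontal distance between handle_a and hole1 below 0.003 m and angle between handle_a's own z axis and vertical below 0.06 rad and linear speed of handle_a below 0.02 m/s) or ((z of handle_b_tip in the frame of hole2 below -0.0335 m and horizontal distance between handle_b_tip and hole2 below 0.004 m) and horizontal distance between handle_b and hole2 below 0.003 m and angle between handle_b's own z axis and vertical below 0.06 rad and linear speed of handle_b below 0.02 m/s) or ((z of handle_c_tip in the frame of hole3 below -0.0335 m and horizontal distance between handle_c_tip and hole3 below 0.004 m) and horizontal distance between handle_c and hole3 below 0.003 m and angle between handle_c's own z axis and vertical below 0.06 rad and linear speed of handle_c below 0.02 m/s))); the robot touches nothing.
It fails at once if a handle is forced: more than 30 N between a handle and the gauge (contact force between any of handle_a, handle_b, handle_c and gauge above 30 N).
It fails at once if a spare handle is disturbed (two of the handles have moved more than 15 mm) (distance of each of handle_a, handle_b from where it was at the start of the episode above 0.015 m or distance of each of handle_a, handle_c from where it was at the start of the episode above 0.015 m or distance of each of handle_b, handle_c from where it was at the start of the episode above 0.015 m).
It fails at once if the jar or the spool is moved more than 20 mm (distance of any of jar, spool from where it was at the start of the episode above 0.02 m).
It also fails if it takes over 70 s, if anything falls off the work surface, if the arm or the gripper's body presses on something with over 40 N, if the wrist force passes 120 N, or if a joint passes its speed limit or range.

## Working session

There is one attempt and no reset: what is moved stays moved. The work goes in short steps, Python scripts to look and compute and a shell command to move; the robot and the scene stay as the last step left them, time stands still between calls to the robot, and variables do not carry over. Pictures are saved under pics/ and viewed, and the job is handed in when it is done.

```bash
mkdir -p pics; ls
python3 - <<'E'
from plant import manip
import cv2,numpy as np
s=manip.state();print(s)
for n in("top","side"):
    p=manip.camera_params(n);print(n,p)
    cv2.imwrite(f"pics/{n}0.png",manip.camera(n)[:,:,::-1])
E
```

```text
pics
{'t': 0.0, 'joints': array([-1.50807022e+00,  2.45828448e-01,  1.55902358e+00,  2.77213057e-05,
        1.33868730e+00, -1.74102385e-01]), 'qd': array([-0.00129101, -0.00178896,  0.00114239,  0.00201716,  0.00043311,
       -0.00066808]), 'tau': array([-9.59967911e-04, -4.29504704e+01, -3.26134408e+01, -1.43055431e-04,
        5.27573749e-03,  4.11025027e-06]), 'position': array([ 0.15247904, -0.6312886 ,  0.23016598]), 'ee_rot': array([-3.1176654e+00, -3.7090113e-01, -2.1236668e-04]), 'force': array([-0.29440966,  0.02865855,  0.57508308]), 'wrist_torque': array([ 0.04324669,  0.00275254, -0.01444098]), 'grip_width': 0.08529076421630487}
top {'fx': 408.24494329256123, 'fy': 408.24494329256123, 'cx': 283.29366774111696, 'cy': 209.40935737359092, 'k1': -0.09183535742553874, 'extrinsics': array([[-0.01173251,  0.99754189, -0.06908351,  0.53065599],
       [-0.99988488, -0.0123687 , -0.00878841,  0.04273993],
       [-0.00962128,  0.06897245,  0.99757217,  1.08984099],
       [ 0.        ,  0.        ,  0.        ,  1.        ]])}
side {'fx': 529.8153957180889, 'fy': 529.8153957180889, 'cx': 272.2730553256521, 'cy': 209.4058491891321, 'k1': 0.008417668534137638, 'extrinsics': array([[-0.95013181,  0.19628562, -0.24232518,  0.33105337],
       [-0.31183009, -0.6064645 ,  0.73141152,  0.83183526],
       [-0.00339606,  0.77050163,  0.63742897,  0.74019436],
       [ 0.        ,  0.        ,  0.        ,  1.        ]])}
```

View pics/top0.png

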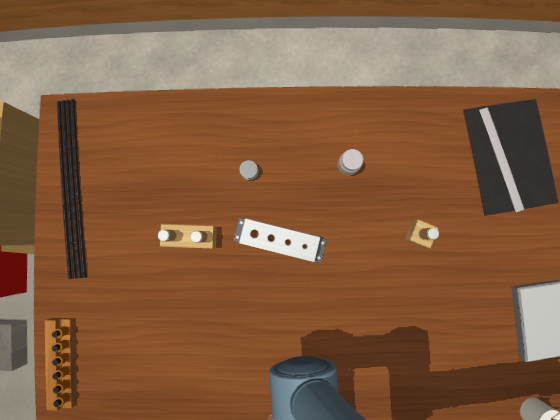

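View pics/side0.png

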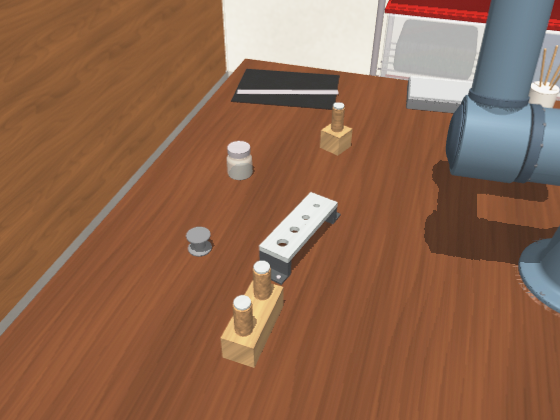

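The top view shows the gauge with holes at about (254,234), (271,238), (288,242) and (305,246), the nest handle's cap at (433,233), and the rack at left. The side view shows all of these too. Next I'll enlarge both.

```bash
cat > h.py <<'E'
import numpy as np,cv2
from plant import manip
def ray(n,u,v):
    p=manip.camera_params(n)
    K=np.array([[p['fx'],0,p['cx']],[0,p['fy'],p['cy']],[0,0,1.]])
    q=cv2.undistortPoints(np.array([[[u,v]]],float),K,np.array([p['k1'],0,0,0.]))[0,0]
    E=p['extrinsics']; return E[:3,3],E[:3,:3]@np.array([q[0],-q[1],-1.])
def atz(n,u,v,z):
    o,d=ray(n,u,v); return o+d*(z-o[2])/d[2]
def proj(n,P):
    p=manip.camera_params(n);E=p['extrinsics']
    c=E[:3,:3].T@(np.asarray(P,float)-E[:3,3]); a,b=c[0]/-c[2],-c[1]/-c[2]
    s=1+p['k1']*(a*a+b*b)
    return np.array([p['fx']*a*s+p['cx'],p['fy']*b*s+p['cy']])
def tri(u1,u2):
    o1,d1=ray('top',*u1);o2,d2=ray('side',*u2)
    A=np.stack([d1,-d2],1);t=np.linalg.lstsq(A,o2-o1,rcond=None)[0]
    a,b=o1+d1*t[0],o2+d2*t[1];return (a+b)/2,np.linalg.norm(a-b)
def crop(src,out,x,y,w,h,k):
    im=cv2.imread(src)[y:y+h,x:x+w]
    im=cv2.resize(im,None,fx=k,fy=k,interpolation=cv2.INTER_CUBIC)
    st=10
    for i in range(-x%st,w,st):cv2.putText(im,str(x+i),(int(i*k),8),0,.3,(0,255,255));cv2.line(im,(int((i+.5)*k),8),(int((i+.5)*k),14),(0,255,255))
    for i in range(-y%st,h,st):cv2.putText(im,str(y+i),(0,int((i+.5)*k)+3),0,.3,(0,255,255))
    cv2.imwrite(out,im)
E
python3 - <<'E'
from h import *
crop('pics/top0.png','pics/tg.png',230,210,100,60,8)
crop('pics/top0.png','pics/tn.png',395,205,60,50,10)
crop('pics/side0.png','pics/sg.png',250,185,100,75,8)
crop('pics/side0.png','pics/sn.png',310,95,50,60,10)
E
```

```text
(no output)
```

View pics/tg.png

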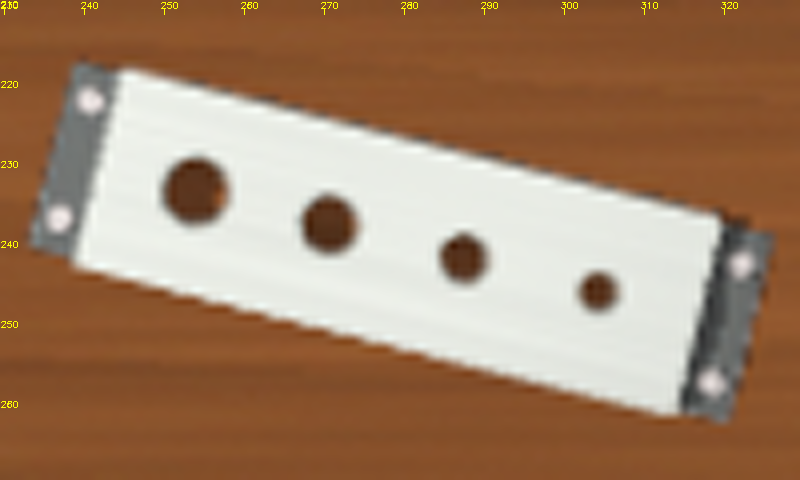

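View pics/tn.png

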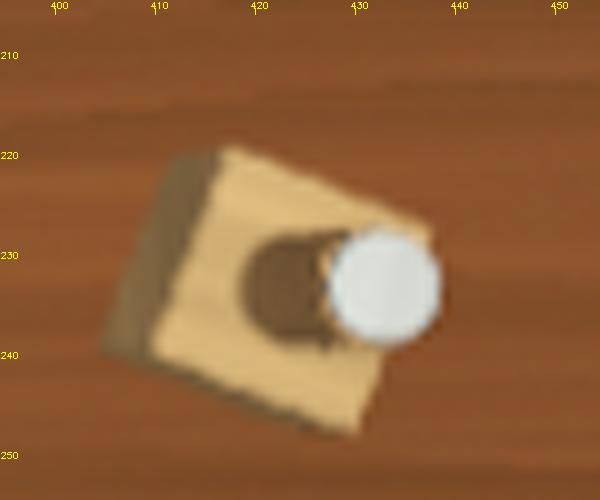

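View pics/sg.png

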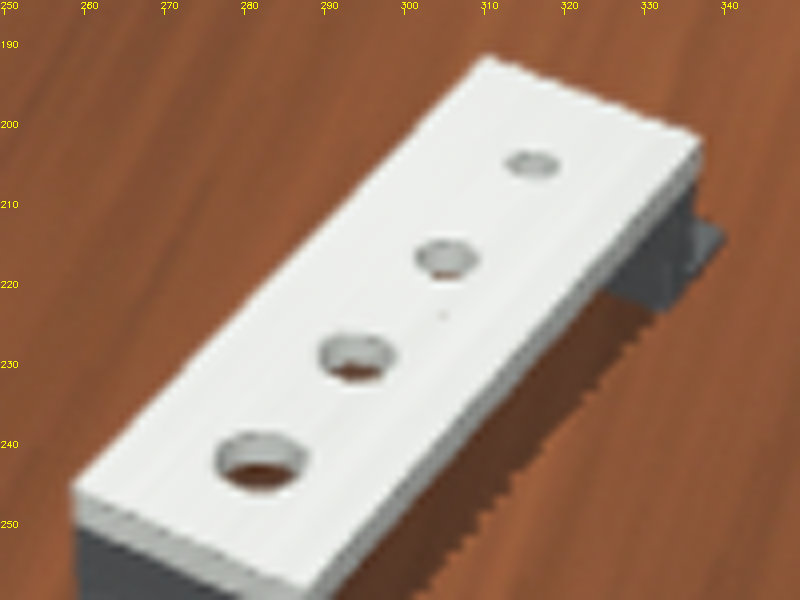

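View pics/sn.png

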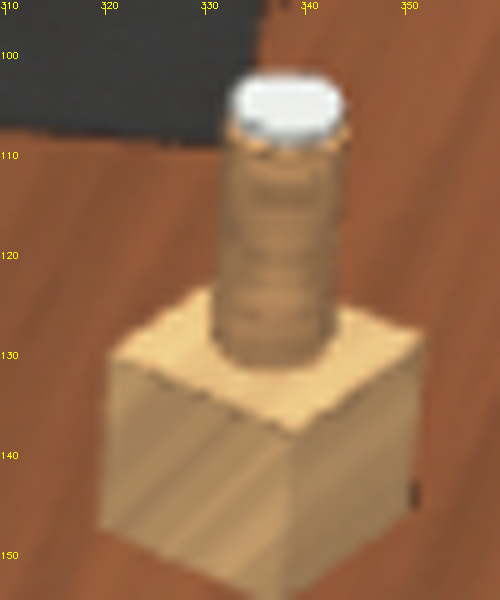

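Run:
```python
from h import *
im=cv2.imread('pics/top0.png').astype(float);g=im.mean(2)
top=[]
for c in[(254,233.5),(270.5,237.5),(287,241.5),(303.5,245.5)]:
    x0,y0=int(c[0])-7,int(c[1])-7
    w=np.clip((215-g[y0:y0+15,x0:x0+15])/140,0,1); w[w<.12]=0
    yy,xx=np.mgrid[y0:y0+15,x0:x0+15]; top.append(((w*xx).sum()/w.sum(),(w*yy).sum()/w.sum())); print(top[-1],w.sum())
side=[(282.1,242.1),(294.2,229.1),(305.4,216.9),(315.9,205.1)]
T=[];S=[]
for a,b in zip(top,side):
    t=atz('top',*a,.052);s=atz('side',*b,.052);T.append(t);S.append(s);print(t[:2],s[:2],tri(a,b)[0])
for P in(T,S):
    P=np.array(P);d=np.diff(P[:,:2],axis=0);print(np.linalg.norm(d,axis=1),P[:,:2].mean(0),np.degrees(np.arctan2(*(P[0]-P[3])[:2])))
# nest cap
sub=im[222:245,424:444]; w=np.clip((sub.min(2)-140)/60,0,1)
yy,xx=np.mgrid[222:245,424:444];c=((w*xx).sum()/w.sum(),(w*yy).sum()/w.sum());print(c,w.sum())
print('cap',atz('top',*c,.12))
im=cv2.imread('pics/side0.png').astype(float)
# side base of cork + cap
print('capside',atz('side',337.7,104.6,.12), tri(c,(337.7,104.6)))
```

```text
(np.float64(253.93055432764564), np.float64(233.44116346918923)) 53.86190476190477
(np.float64(270.6653785350431), np.float64(237.64131389425611)) 40.66428571428571
(np.float64(287.46340847913865), np.float64(241.8791218034993)) 28.304761904761904
(np.float64(304.3387304034953), np.float64(246.0241583140581)) 18.52857142857143
[0.54222729 0.12723519] [0.54462406 0.12883749] [0.54355449 0.12766466 0.0511579 ]
[0.53109695 0.08477996] [0.53321963 0.08624311] [0.53226957 0.08511761 0.05123066]
[0.51987283 0.04227856] [0.5222117  0.04411553] [0.52117953 0.04260982 0.05098816]
[ 5.08873264e-01 -3.50422565e-04] [0.51163098 0.00133813] [ 5.10352314e-01 -1.72793668e-05  5.12244346e-02]
[0.04389    0.04395849 0.04402523] [0.52551758 0.06348582] 14.650648796308145
[0.0440947  0.04354202 0.04406651] [0.52792159 0.06513356] 14.508215155865773
(np.float64(432.9100726121766), np.float64(233.11245578104638)) 89.51666666666665
cap [ 0.53649057 -0.30628184  0.12      ]
capside [ 0.54037051 -0.30484421  0.12      ] (array([ 0.53848033, -0.30583285,  0.1198541 ]), np.float64(0.004089990359522648))
```

```bash
cat >> h.py <<'E'
from scipy.spatial.transform import Rotation as Ro
def delta(target,yawdir=None):
    s=manip.state();R=Ro.from_rotvec(s['ee_rot']).as_matrix()
    d=R.T@(np.array(target)-s['position'])*100
    r=[round(float(v),3) for v in d]
    if yawdir is not None:
        a=R.T@np.array([*yawdir,0]); r.append(round(float(np.arctan2(a[1],a[0])),4))
    return r
E
python3 - <<'E'
from h import *
s=manip.state();print(Ro.from_rotvec(s['ee_rot']).as_matrix().round(3))
print(delta((.5385,-.3055,.20),(.252,.968)),delta((.5385,-.3055,.20),(-.252,-.968)))
E
```

```text
[[ 0.972  0.235 -0.   ]
 [ 0.235 -0.972  0.002]
 [ 0.    -0.002 -1.   ]]
[45.169, -22.614, 3.081, -1.0793] [45.169, -22.614, 3.081, 2.0623]
```

```bash
python3 -m inch '1 4 -2 0.3 -0.1;1 8 -4 0.6 -0.2;1 12 -6 1 -0.3;1 16 -8 1.3 -0.4;1 20 -10 1.6 -0.5;1 24 -12 1.9 -0.6;1 28 -14 2.2 -0.7;1 32 -16 2.5 -0.8;1 36 -18 2.8 -0.9;1 40 -20 3 -1;1 43 -21.5 3.08 -1.079;1 45.17 -22.61 3.08 -1.079' 25
python3 - <<'E'
from h import *
print(delta((.5385,-.3055,.1),(.252,.968)))
E
```

```text
t: 1.1
position: [0.5349, -0.3081, 0.1999]
ee_rot: [-2.482, -1.924, 0.0]
force: [0.7, -0.6, -1.0]
grip_width: 0.0856
[0.342, 0.295, 9.989, 0.0024]
```

```bash
python3 -m inch '1 0 0 1 0;1 0 0 3 0;1 0 0 5 0;1 0 0 5.5 0;1 0 0 5.5 0'
python3 - <<'E'
from h import *
print(manip.state()['position'],delta((.5385,-.3055,.075),(.252,.968)))
for n in("top","side"):
    cv2.imwrite(f"pics/{n}1.png",manip.camera(n)[:,:,::-1])
crop('pics/top1.png','pics/t1.png',390,190,80,60,10)
crop('pics/side1.png','pics/s1.png',300,70,80,80,7)
E
```

```text
t: 1.52
position: [0.5324, -0.3091, 0.143]
ee_rot: [-2.482, -1.918, 0.002]
force: [0.0, 0.6, -0.5]
grip_width: 0.0854
[ 0.5324242  -0.30913063  0.14304479] [0.49, 0.528, 6.803, -0.0005]
```

View pics/t1.png

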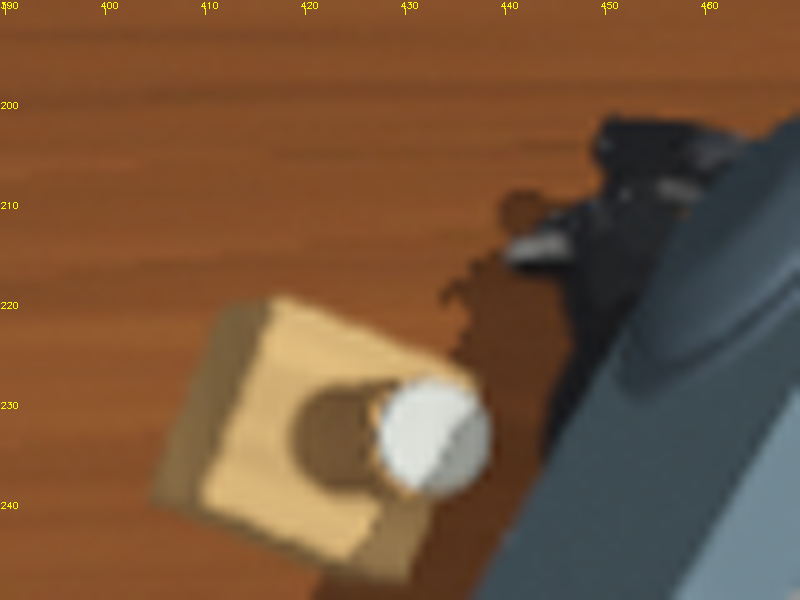

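View pics/s1.png

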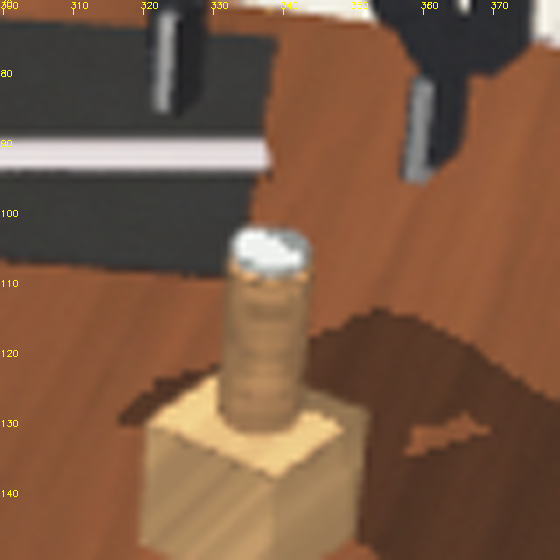

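```bash
python3 -m inch '1 0.49 0.53 0 0;1 0.49 0.53 2 0;1 0.49 0.53 4 0;1 0.49 0.53 6 0;1 0.49 0.53 6.8 0;1 0.49 0.53 6.8 0;1 0.49 0.53 6.8 0'
python3 - <<'E'
from h import *
print(manip.state()['position'],delta((.5385,-.3055,.075),(.252,.968)))
cv2.imwrite(f"pics/side2.png",manip.camera("side")[:,:,::-1])
crop('pics/side2.png','pics/s2.png',300,70,80,80,7)
E
```

```text
t: 2.2
position: [0.5408, -0.3071, 0.0786]
ee_rot: [2.485, 1.92, 0.0]
force: [-0.3, -1.0, 0.6]
grip_width: 0.0857
[ 0.54084653 -0.30706077  0.07859433] [0.092, -0.267, 0.359, -0.0004]
```

View pics/s2.png

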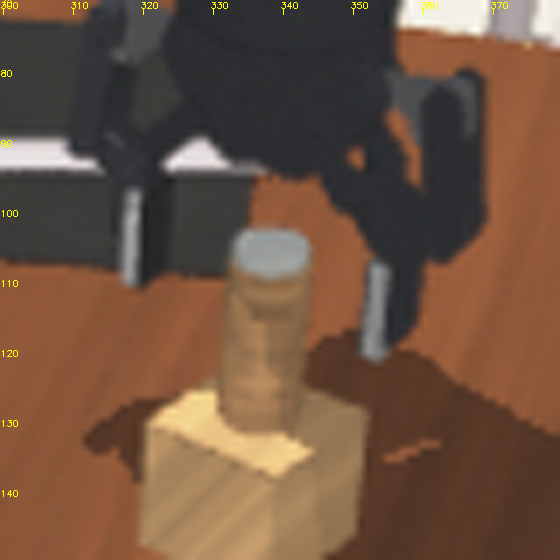

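```bash
python3 -m inch '1 0 0 0 0;1 0 0 0 0;1 0 0 0 0' |grep pos;  python3 -m inch '1 0 0 0 0' |grep pos; python3 -m inch '1 0 0 0 0' |grep pos
python3 - <<'E'
from h import *
for i in range(5):
    print(manip.state()['position'],manip.state()['joints']); manip.camera('top')
E
```

```text
position: [0.5408, -0.3071, 0.0788]
position: [0.5405, -0.3069, 0.0783]
position: [0.5404, -0.3068, 0.078]
[ 0.54035704 -0.30680084  0.07797255] [-6.98603283e-01  3.56160293e-01  1.72319528e+00 -3.30561278e-07
  1.06170741e+00 -4.43589425e-01]
[ 0.5403038  -0.30672481  0.07781685] [-6.98581635e-01  3.56348473e-01  1.72328291e+00  4.80773562e-05
  1.06170271e+00 -4.43571776e-01]
[ 0.54022465 -0.30671786  0.07771129] [-6.98628362e-01  3.56442847e-01  1.72338604e+00 -2.86684606e-05
  1.06166774e+00 -4.43621347e-01]
[ 0.54022601 -0.30669262  0.07765866] [-6.98618555e-01  3.56537134e-01  1.72337534e+00  3.53866692e-05
  1.06167532e+00 -4.43612674e-01]
[ 0.54021316 -0.30668818  0.07758499] [-6.98623773e-01  3.56633836e-01  1.72340675e+00  2.77929325e-05
  1.06158025e+00 -4.43598403e-01]
```

```bash
python3 -m inch '-1 0 -0.2 0 0;-1 0 -0.2 0 0;-1 0 -0.2 0 0;-1 0 -0.2 0 0;-1 0 -0.2 0 0;-1 0 -0.2 0 0;-1 0 -0.2 0 0;-1 0 -0.2 0 0;-1 0 -0.2 0 0;-1 0 -0.2 0 0' 25
python3 - <<'E'
from h import *
print(manip.state()['position'],manip.state()['force'],manip.state()['grip_width'])
cv2.imwrite(f"pics/side3.png",manip.camera("side")[:,:,::-1])
crop('pics/side3.png','pics/s3.png',300,70,80,80,7)
E
```

```text
t: 3.75
position: [0.5384, -0.3063, 0.0777]
ee_rot: [2.486, 1.921, 0.0]
force: [0.3, -0.3, 0.3]
grip_width: 0.0293
[ 0.53839766 -0.30626546  0.07772518] [ 0.29163466 -0.30401151  0.31770131] 0.029289864897049656
```

View pics/s3.png

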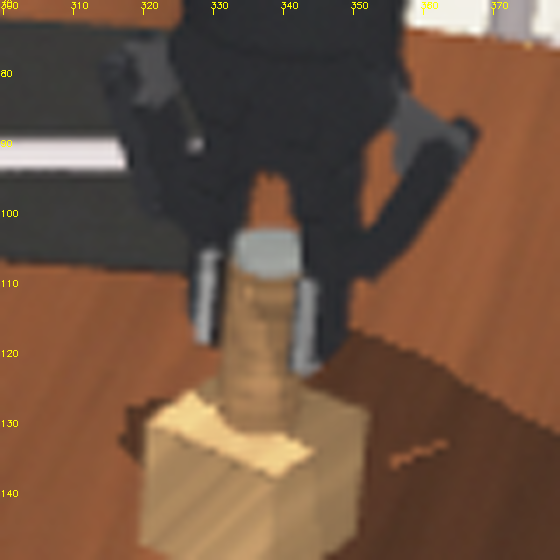

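```bash
python3 -m inch '-1 0 0 -1 0;-1 0 0 -2.5 0;-1 0 0 -4 0;-1 0 0 -6 0;-1 0 0 -8 0;-1 0 0 -8 0;-1 0 0 -8 0' | grep -v rot
python3 -m inch '-1 2 -0.5 0 0;-1 5 -1.2 0 0;-1 8.5 -2.1 0 0;-1 12 -3 0 0;-1 15.5 -3.8 0 0;-1 19 -4.7 0 0;-1 22.5 -5.6 0 0;-1 26 -6.4 0 0;-1 29.5 -7.3 0 0;-1 33 -8.2 0 0;-1 36 -8.9 0 0;-1 39 -9.6 0 0' 
python3 -m inch '-1 1.5 -0.4 0 0;-1 2.7 -0.7 0 0;-1 3.2 -0.85 0 0;-1 3.2 -0.85 0 0;-1 3.2 -0.85 0 0;-1 3.2 -0.85 0 0'
python3 - <<'E'
from h import *
print(manip.state()['position'],delta((.5435,.1280,.12),(.252,.968)))
E
```

```text
t: 4.38
position: [0.5389, -0.3066, 0.159]
force: [-0.1, -0.3, -1.1]
grip_width: 0.0293
t: 5.38
position: [0.5422, 0.0973, 0.1556]
ee_rot: [-2.484, -1.92, 0.004]
force: [0.7, -0.1, -1.4]
grip_width: 0.0294
t: 5.88
position: [0.5436, 0.1275, 0.1573]
ee_rot: [-2.487, -1.919, 0.001]
force: [1.6, 0.6, -0.7]
grip_width: 0.0294
[0.54361192 0.12751998 0.15729499] [0.045, -0.021, 3.729, -0.0016]
```

```bash
python3 -m inch '-1 0 0 1 0;-1 0 0 2 0;-1 0 0 3 0;-1 0 0 3.4 0;-1 0 0 3.4 0;-1 0 0 3.4 0;-1 0 0 3.4 0;-1 0 0 3.4 0' | grep -v rot
python3 - <<'E'
from h import *
for n in("top","side"):
    cv2.imwrite(f"pics/{n}4.png",manip.camera(n)[:,:,::-1])
crop('pics/top4.png','pics/t4.png',230,190,100,75,8)
crop('pics/side4.png','pics/s4.png',250,165,80,80,10)
E
```

```text
t: 6.55
position: [0.5441, 0.1286, 0.1242]
force: [-0.0, -0.5, -0.7]
grip_width: 0.0294
```

View pics/t4.png

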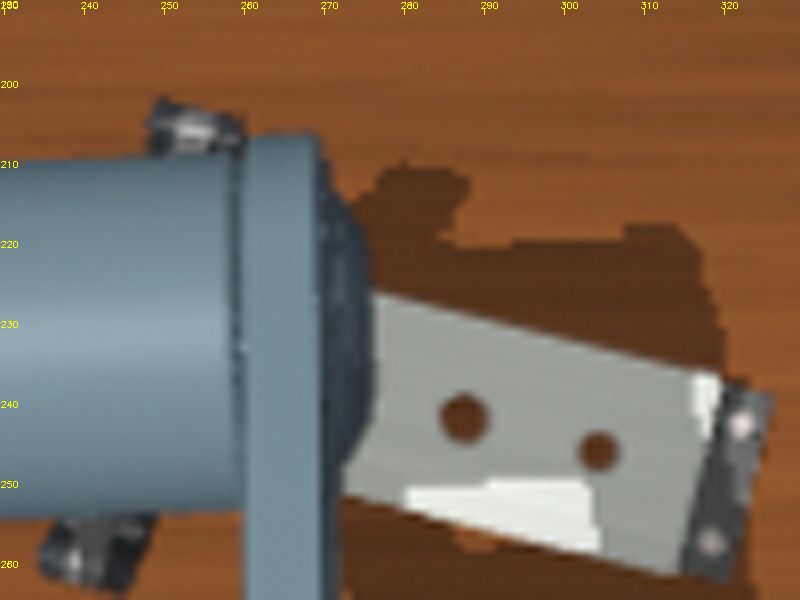

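View pics/s4.png

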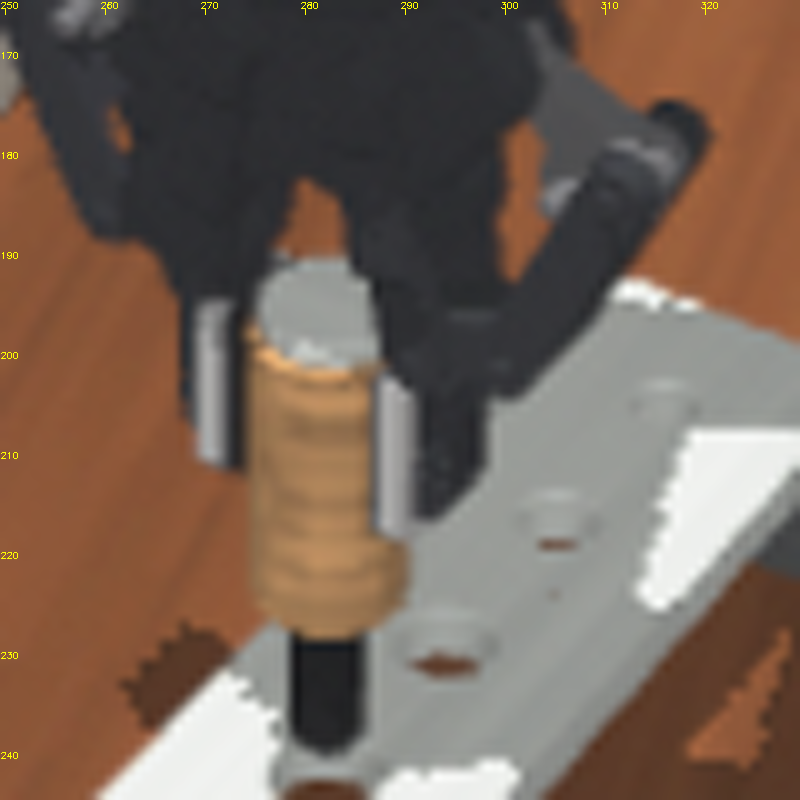

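The side view shows the gripped handle over hole 1. The spigot spans x≈278.6–286.1 with its foot bottom at y≈240, and hole 1's rim is centred near (282,242). I'll compare these with projections.

Run:
```python
from h import *
s=manip.state();p=s['position'];print(p)
for z in(.0617,.0257):print(proj('side',[p[0],p[1],p[2]-z]))
print('cap',proj('side',[p[0],p[1],p[2]-.0257+.068]))
a=proj('side',[p[0],p[1],.0625])
for d in([.001,0,0],[0,.001,0],[0,0,.001]):print(proj('side',np.array([p[0],p[1],.0625])+d)-a)
# obs foot at height z
print(atz('side',282.35,237.6,p[2]-.0617))
print('top of cap side',atz('side',281.7,194.5,p[2]-.0257+.068))
for h in [(282.1,242.1),(294.2,229.1),(305.4,216.9),(315.9,205.1)]:print(atz('side',*h,.052))
```

```text
[0.54402481 0.12858783 0.12419809]
[282.49014124 238.00535685]
[282.66397974 223.6050295 ]
cap [283.01609509 194.46999592]
[-0.50680332 -0.11114274]
[-0.15817846  0.34320825]
[ 0.00471924 -0.39107345]
[0.54461111 0.1275949  0.06249809]
top of cap side [0.54620103 0.12938161 0.16649809]
[0.54462406 0.12883749 0.052     ]
[0.53321963 0.08624311 0.052     ]
[0.5222117  0.04411553 0.052     ]
[0.51163098 0.00133813 0.052     ]
```

```bash
python3 -m inch '-1 0.1 0 0.2 0;-1 0.1 0 0.4 0;-1 0.1 0 0.48 0;-1 0.1 0 0.56 0;-1 0.1 0 0.64 0;-1 0.1 0 0.72 0;-1 0.1 0 0.8 0;-1 0.1 0 0.88 0;-1 0.1 0 0.96 0;-1 0.1 0 1.04 0;-1 0.1 0 1.12 0;-1 0.1 0 1.2 0' | grep -v rot
python3 -m inch '-1 0 0 0.08 0;-1 0 0 0.16 0;-1 0 0 0.24 0;-1 0 0 0.32 0;-1 0 0 0.4 0' | grep -v rot
```

```text
t: 7.65
position: [0.5439, 0.1295, 0.1115]
force: [-1.0, -0.5, -0.7]
grip_width: 0.0296
t: 8.07
position: [0.5439, 0.1295, 0.1075]
force: [-0.1, -0.1, -0.3]
grip_width: 0.0291
```

```bash
python3 -m inch '-1 0 0 0.1 0;-1 0 0 0.2 0;-1 0 0 0.3 0;-1 0 0 0.4 0;-1 0 0 0.5 0;-1 0 0 0.6 0;-1 0 0 0.7 0;-1 0 0 0.8 0;-1 0 0 0.8 0;-1 0 0 0.8 0' | grep -v rot
python3 - <<'E'
from h import *
for n in("side",):
    cv2.imwrite(f"pics/{n}5.png",manip.camera(n)[:,:,::-1])
crop('pics/side5.png','pics/s5.png',250,175,80,80,10)
E
```

```text
t: 8.9
position: [0.5438, 0.1295, 0.0995]
force: [-0.8, 0.5, -0.9]
grip_width: 0.0292
```

View pics/s5.png

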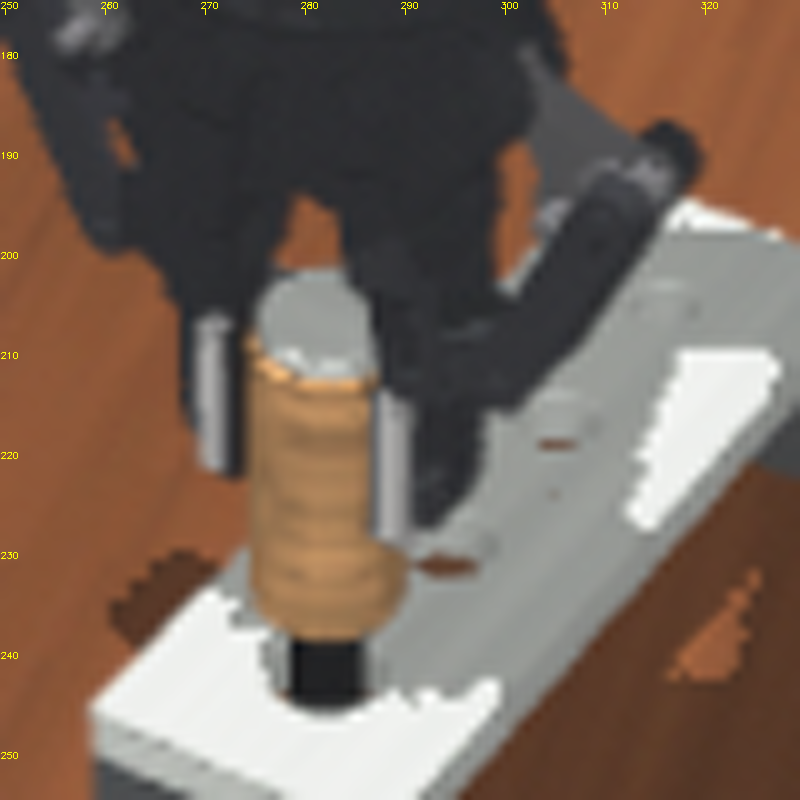

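```bash
python3 -m inch '-1 0 0 -0.5 0;-1 0 0 -1.2 0;-1 0 0 -2.3 0;-1 0 0 -2.3 0;-1 -1.5 0 -2.3 0;-1 -3 0 -2.3 0;-1 -4.4 0 -2.3 0;-1 -4.4 0 -2.3 0;-1 -4.4 0 -2.3 0;-1 -4.4 0 -2.3 0;-1 -4.4 0 -2.3 0' | grep -v rot
python3 - <<'E'
from h import *
s=manip.state();p=s['position'];print(p)
cv2.imwrite("pics/side6.png",manip.camera('side')[:,:,::-1])
crop('pics/side6.png','pics/s6.png',260,165,80,80,10)
print(manip.state()['position'])
E
```

```text
t: 9.87
position: [0.533, 0.0874, 0.1229]
force: [-0.1, -0.0, -0.7]
grip_width: 0.0292
[0.53304809 0.08743246 0.12285908]
[0.53297916 0.0874582  0.12275616]
```

View pics/s6.png

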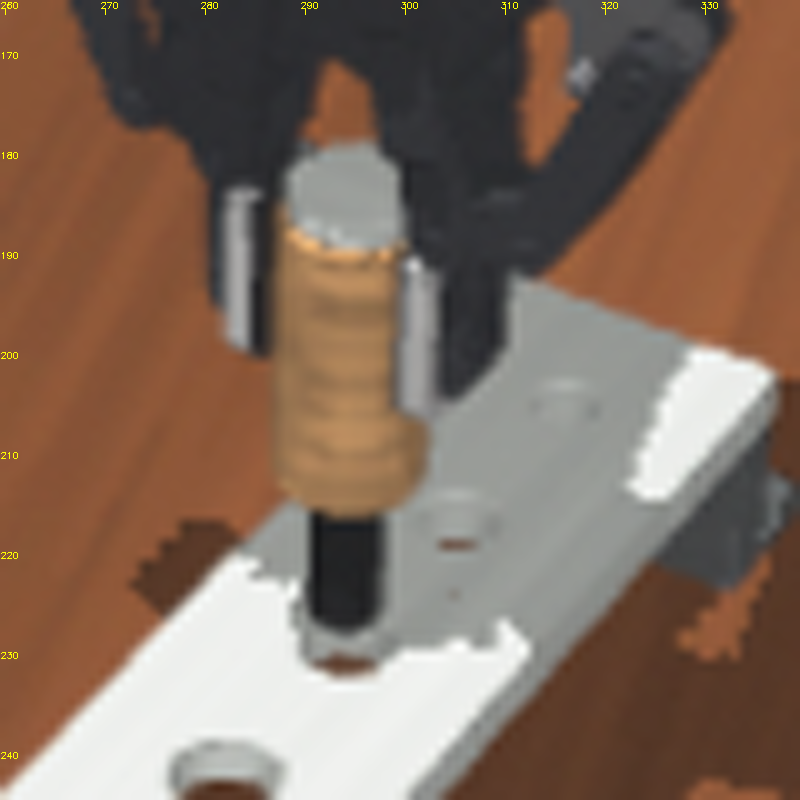

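```bash
python3 -m inch '-1 0 0 0.2 0;-1 0 0 0.4 0;-1 0 0 0.48 0;-1 0 0 0.56 0;-1 0 0 0.64 0;-1 0 0 0.72 0;-1 0 0 0.8 0;-1 0 0 0.88 0;-1 0 0 0.96 0;-1 0 0 1.04 0;-1 0 0 1.12 0;-1 0 0 1.2 0' | grep -v rot
python3 -m inch '-1 0 0 0.08 0;-1 0 0 0.16 0;-1 0 0 0.24 0;-1 0 0 0.32 0;-1 0 0 0.4 0;-1 0 0 0.48 0;-1 0 0 0.56 0;-1 0 0 0.64 0;-1 0 0 0.64 0' | grep -v rot
```

```text
t: 10.92
position: [0.5328, 0.0869, 0.1106]
force: [0.4, -0.1, -0.8]
grip_width: 0.0294
t: 11.67
position: [0.5326, 0.0869, 0.104]
force: [0.2, -1.1, -1.7]
grip_width: 0.0295
```

```bash
python3 -m inch '-1 0 0 -0.5 0;-1 0 0 -1.2 0;-1 0 0 -1.9 0;-1 0 0 -1.9 0;-1 -1.5 0 -1.9 0;-1 -3 0 -1.9 0;-1 -4.4 0 -1.9 0;-1 -4.4 0 -1.9 0;-1 -4.4 0 -1.9 0;-1 -4.4 0 -1.9 0;-1 -4.4 0 -1.9 0;-1 -4.4 0 -1.9 0' | grep -v rot
python3 - <<'E'
from h import *
cv2.imwrite("pics/side7.png",manip.camera('side')[:,:,::-1])
crop('pics/side7.png','pics/s7.png',275,160,70,70,11)
print(manip.state()['position'])
E
```

```text
t: 12.67
position: [0.5218, 0.0449, 0.1233]
force: [0.1, -0.1, -0.3]
grip_width: 0.0291
[0.52175788 0.04486014 0.12322236]
```

View pics/s7.png

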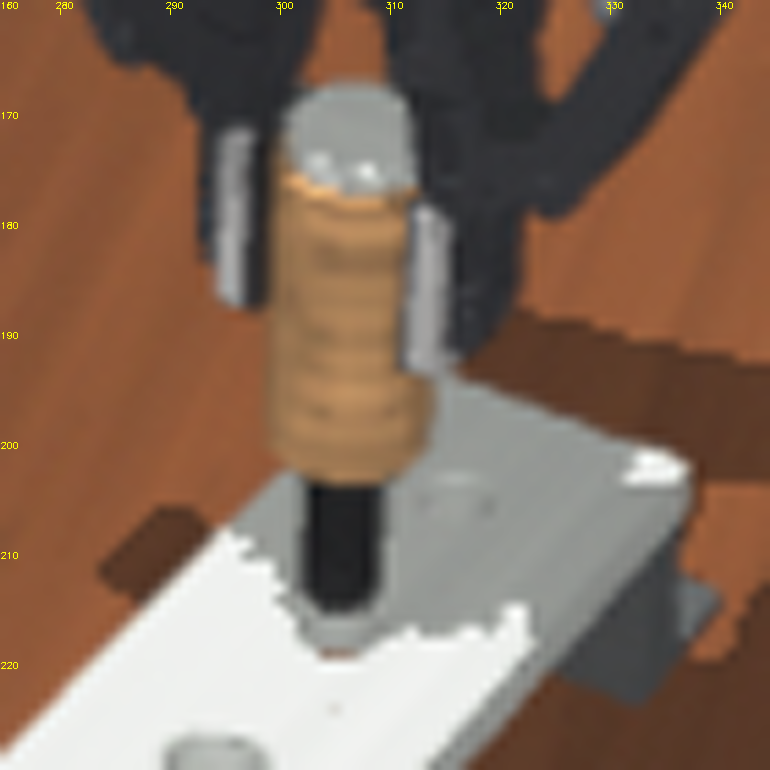

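```bash
python3 -m inch '-1 0 0 0.2 0;-1 0 0 0.4 0;-1 0 0 0.55 0;-1 0 0 0.65 0;-1 0 0 0.71 0;-1 0 0 0.77 0;-1 0 0 0.83 0;-1 0 0 0.89 0;-1 0 0 0.95 0;-1 0 0 1.01 0' | grep -v rot
python3 -m inch '-1 0 0 0.05 0;-1 0 0 0.1 0;-1 0 0 0.15 0'|grep -v rot
```

```text
t: 13.55
position: [0.5218, 0.0443, 0.1133]
force: [-1.7, 0.4, 2.8]
grip_width: 0.0294
t: 13.8
position: [0.5219, 0.0441, 0.1117]
force: [0.5, -1.3, -0.6]
grip_width: 0.0294
```

```bash
python3 -m inch '-1 0 0 0.05 0;-1 0 0 0.1 0;-1 0 0 0.15 0;-1 0 0 0.2 0'|grep -v rot;python3 -m inch '-1 0 0 0.06 0;-1 0 0 0.12 0;-1 0 0 0.18 0;-1 0 0 0.24 0;-1 0 0 0.3 0;-1 0 0 0.36 0'|grep -v rot
```

```text
t: 14.13
position: [0.522, 0.0441, 0.1099]
force: [0.5, -2.2, 0.6]
grip_width: 0.0295
t: 14.63
position: [0.5219, 0.0441, 0.1061]
force: [1.3, -3.6, 1.0]
grip_width: 0.0295
```

```bash
python3 -m inch '-1 -0.03 0 -0.3 0;-1 -0.03 0 -0.8 0;-1 -0.03 0 -1.6 0;-1 -0.03 0 -1.6 0;-1 -1.5 0 -1.6 0;-1 -3 0 -1.6 0;-1 -4.43 0 -1.6 0;-1 -4.43 0 -1.6 0;-1 -4.43 0 -1.6 0;-1 -4.43 0 -1.6 0;-1 -4.43 0 -1.6 0;-1 -4.43 0 -1.6 0' | grep -v rot
python3 -m inch '-1 0 0 0.2 0;-1 0 0 0.4 0;-1 0 0 0.5 0;-1 0 0 0.55 0;-1 0 0 0.6 0;-1 0 0 0.65 0' | grep -v rot
python3 -m inch '-1 0 0 0.04 0;-1 0 0 0.08 0;-1 0 0 0.12 0'|grep -v rot
```

```text
t: 15.63
position: [0.5105, 0.0021, 0.122]
force: [-0.9, -0.7, -1.9]
grip_width: 0.0293
t: 16.13
position: [0.5105, 0.0015, 0.1154]
force: [-0.3, 0.3, -1.8]
grip_width: 0.0295
t: 16.38
position: [0.5105, 0.0014, 0.1143]
force: [-0.9, -0.0, -1.5]
grip_width: 0.0295
```

```bash
python3 -m inch '-1 0 0 0.04 0;-1 0 0 0.08 0'|grep -v rot;python3 -m inch '-1 0 0 0.03 0'|grep -v rot;python3 -m inch '-1 0 0 0.03 0'|grep -v rot
```

```text
t: 16.55
position: [0.5106, 0.0015, 0.1136]
force: [0.1, -0.4, 2.2]
grip_width: 0.0291
t: 16.63
position: [0.5106, 0.0014, 0.1136]
force: [-1.2, 0.3, 2.7]
grip_width: 0.0296
t: 16.72
position: [0.5107, 0.0014, 0.1135]
force: [-2.6, 0.2, 4.4]
grip_width: 0.0295
```

```bash
python3 -m inch '-1 0 0 0.03 0;-1 0 0 0.03 0'|grep -v rot;python3 -m inch '-1 0 0 0.03 0;-1 0 0 0.03 0'|grep -v rot
python3 - <<'E'
from h import *
cv2.imwrite("pics/side8.png",manip.camera('side')[:,:,::-1])
crop('pics/side8.png','pics/s8.png',285,150,70,70,11)
print(manip.state()['position'],manip.state()['force'])
E
```

```text
t: 16.88
position: [0.5108, 0.0014, 0.1135]
force: [-2.8, 0.3, 5.1]
grip_width: 0.0291
t: 17.05
position: [0.5108, 0.0014, 0.1134]
force: [-3.2, 0.3, 7.8]
grip_width: 0.0295
[0.51083906 0.00138983 0.11342216] [-2.86222535 -0.22152708  6.89592763]
```

View pics/s8.png

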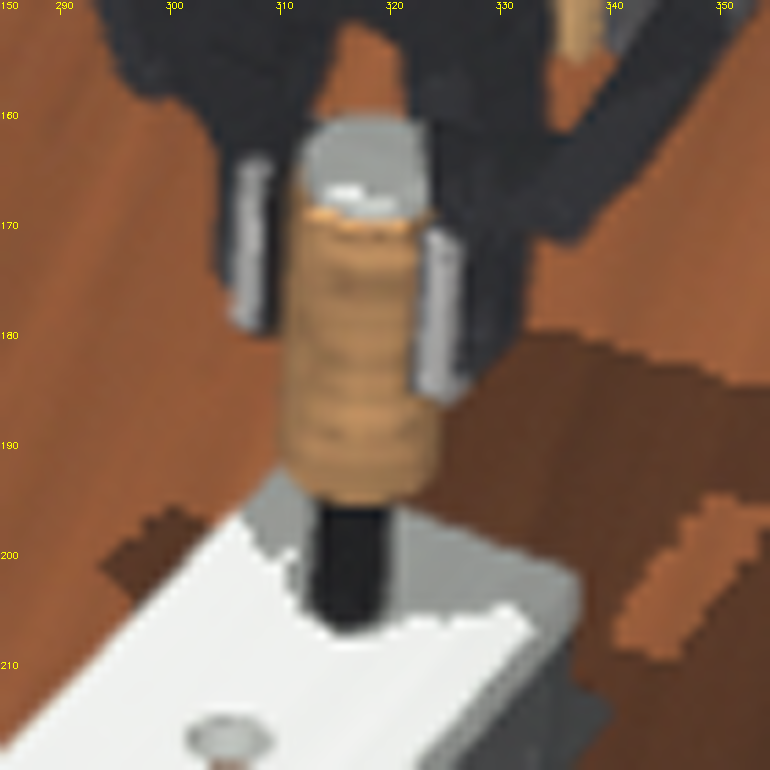

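```bash
python3 -m inch '-1 0 0 -0.3 0;-1 0 0 -0.8 0;-1 0 0 -0.8 0;-1 1.5 0 -0.8 0;-1 3 0 -0.8 0;-1 4.4 0 -0.8 0;-1 4.4 0 -0.8 0;-1 4.4 0 -0.8 0;-1 4.4 0 -0.8 0;-1 4.4 0 -0.8 0;-1 4.4 0 -0.8 0;-1 4.4 0 -0.8 0' | grep -v rot
python3 - <<'E'
from h import *
print(delta((.5217,.044,.1136)))
E
```

```text
t: 18.1
position: [0.5215, 0.0436, 0.1203]
force: [0.0, 0.1, -0.5]
grip_width: 0.0295
[0.043, 0.008, 0.669]
```

```bash
python3 -m inch '-1 0.03 0 0.2 0;-1 0.03 0 0.4 0;-1 0.03 0 0.5 0;-1 0.03 0 0.56 0;-1 0.03 0 0.62 0;-1 0.03 0 0.68 0;-1 0.03 0 0.74 0;-1 0.03 0 0.8 0' | grep -v rot
python3 -m inch '-1 0 0 0.05 0;-1 0 0 0.1 0;-1 0 0 0.15 0'|grep -v rot
```

```text
t: 18.77
position: [0.522, 0.0443, 0.1128]
force: [-0.2, -0.2, -0.3]
grip_width: 0.0293
t: 19.02
position: [0.5219, 0.0441, 0.1108]
force: [0.9, -1.5, -0.6]
grip_width: 0.0292
```

```bash
python3 -m inch '-1 -0.02 0 0.08 0;-1 -0.03 0 0.16 0;-1 -0.03 0 0.24 0;-1 -0.03 0 0.32 0;-1 -0.03 0 0.4 0;-1 -0.03 0 0.48 0;-1 -0.03 0 0.56 0;-1 -0.03 0 0.64 0'|grep -v rot
python3 -m inch '-1 0 0 0.08 0;-1 0 0 0.16 0;-1 0 0 0.24 0;-1 0 0 0.32 0;-1 0 0 0.4 0;-1 0 0 0.48 0;-1 0 0 0.56 0;-1 0 0 0.64 0'|grep -v rot
```

```text
t: 19.68
position: [0.5219, 0.0439, 0.1045]
force: [1.2, -3.0, 0.5]
grip_width: 0.0296
t: 20.35
position: [0.5218, 0.0439, 0.0981]
force: [1.9, -3.9, 1.4]
grip_width: 0.0295
```

```bash
python3 -m inch '-1 -0.02 0.01 0.08 0;-1 -0.04 0.02 0.16 0;-1 -0.04 0.02 0.24 0;-1 -0.04 0.02 0.32 0;-1 -0.04 0.02 0.4 0;-1 -0.04 0.02 0.48 0;-1 -0.04 0.02 0.56 0;-1 -0.04 0.02 0.64 0'|grep -v rot
python3 -m inch '-1 0 0 0.08 0;-1 0 0 0.16 0;-1 0 0 0.24 0;-1 0 0 0.32 0;-1 0 0 0.4 0;-1 0 0 0.48 0;-1 0 0 0.56 0;-1 0 0 0.6 0'|grep -v rot
```

```text
t: 21.02
position: [0.5217, 0.0436, 0.0915]
force: [1.3, -3.6, 2.5]
grip_width: 0.0297
t: 21.68
position: [0.5217, 0.0436, 0.0855]
force: [3.0, -3.4, 2.3]
grip_width: 0.0294
```

```bash
python3 -m inch '-1 -0.02 0.02 0.08 0;-1 -0.02 0.02 0.16 0;-1 -0.02 0.02 0.24 0;-1 -0.02 0.02 0.32 0;-1 -0.02 0.02 0.4 0;-1 -0.02 0.02 0.48 0;-1 -0.02 0.02 0.55 0'|grep -v rot
python3 -m inch '-1 0 0 0.05 0;-1 0 0 0.1 0'|grep -v rot
python3 -m inch '-1 0 0 0.05 0;-1 0 0 0.1 0'|grep -v rot
```

```text
t: 22.27
position: [0.5217, 0.0434, 0.08]
force: [2.7, -3.2, 1.8]
grip_width: 0.0293
t: 22.43
position: [0.5217, 0.0434, 0.079]
force: [2.6, -3.0, 0.4]
grip_width: 0.0295
t: 22.6
position: [0.5217, 0.0434, 0.078]
force: [1.8, -2.1, 0.7]
grip_width: 0.0293
```

```bash
python3 -m inch '-1 0 0 0.04 0;-1 0 0 0.07 0'|grep -v rot
python3 -m inch '-1 0 0 0.03 0;-1 0 0 0.03 0'|grep -v rot
python3 -m inch '-1 0 0 0.03 0;-1 0 0 0.03 0'|grep -v rot
```

```text
t: 22.77
position: [0.5218, 0.0434, 0.0777]
force: [-0.2, -3.5, 5.0]
grip_width: 0.0291
t: 22.93
position: [0.5218, 0.0434, 0.0776]
force: [-0.7, -3.5, 6.1]
grip_width: 0.0296
t: 23.1
position: [0.5219, 0.0434, 0.0776]
force: [-1.8, -2.8, 8.1]
grip_width: 0.0293
```

Cork is down on the plate (8 N at the expected height). Next I'll release slowly, then retreat upward.

```bash
python3 -m inch '-0.2 0 0 0 0;-0.1 0 0 0 0;0.1 0 0 0 0;0.4 0 0 0 0;0.7 0 0 0 0;1 0 0 0 0;1 0 0 0 0;1 0 0 0 0;1 0 0 0 0;1 0 0 0 0'|grep -v rot
python3 - <<'E'
from h import *
cv2.imwrite("pics/side9.png",manip.camera('side')[:,:,::-1])
crop('pics/side9.png','pics/s9.png',260,160,80,80,10)
E
```

```text
t: 23.93
position: [0.5218, 0.0434, 0.0768]
force: [-0.2, -0.2, 0.7]
grip_width: 0.0856
```

View pics/s9.png

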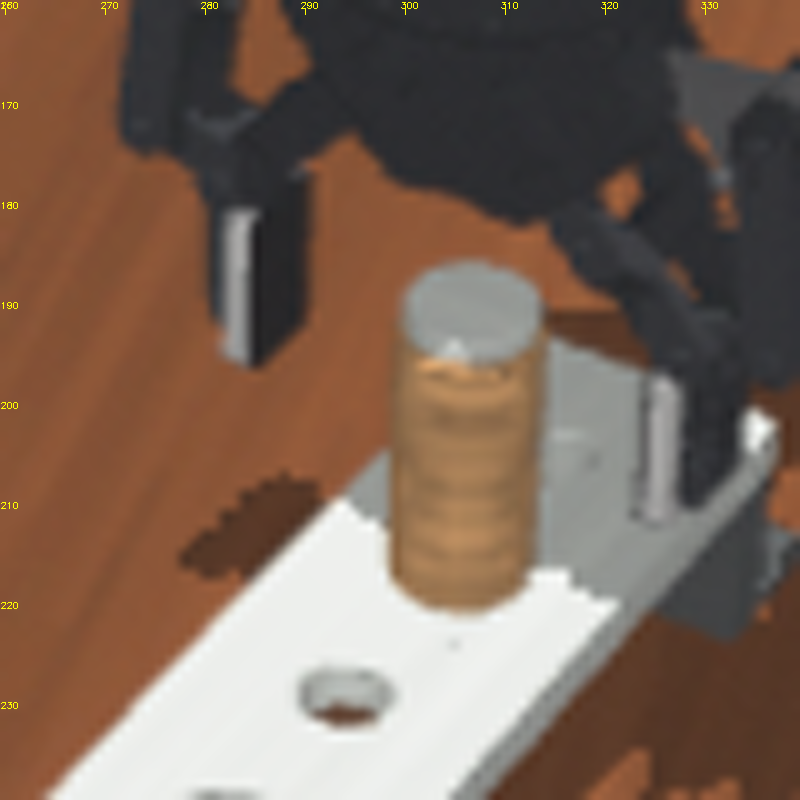

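The handle stands upright, cork flush on the plate at hole 3, and the fingers are clear on both sides. I'll raise the gripper straight up.

```bash
python3 -m inch '1 0 0 -1 0;1 0 0 -3 0;1 0 0 -6 0;1 0 0 -9 0;1 0 0 -12 0;1 0 0 -15 0;1 0 0 -15 0;1 -3 -3 -15 0;1 -5 -6 -15 0;1 -6 -10 -15 0;1 -6 -13 -15 0;1 -6 -15 -15 0'|grep -v rot
python3 -m inch '1 0 0 0 0;1 0 0 0 0;1 0 0 0 0;1 0 0 0 0;1 0 0 0 0'|grep -v rot
python3 - <<'E'
from h import *
for n in("top","side"):
    cv2.imwrite(f"pics/{n}10.png",manip.camera(n)[:,:,::-1])
crop('pics/side10.png','pics/s10.png',200,80,150,112,5)
crop('pics/side10.png','pics/s11.png',260,160,80,80,10)
E
```

```text
t: 24.98
position: [0.3592, 0.0234, 0.2264]
force: [0.2, 0.2, -0.2]
grip_width: 0.0857
t: 25.4
position: [0.3621, 0.023, 0.2269]
force: [-0.3, 0.1, 0.6]
grip_width: 0.0855
```

View pics/side10.png

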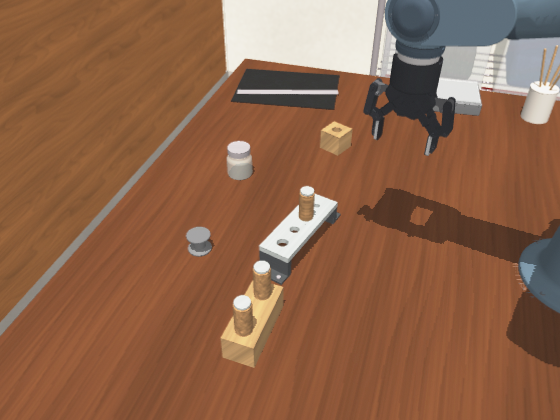

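View pics/s11.png

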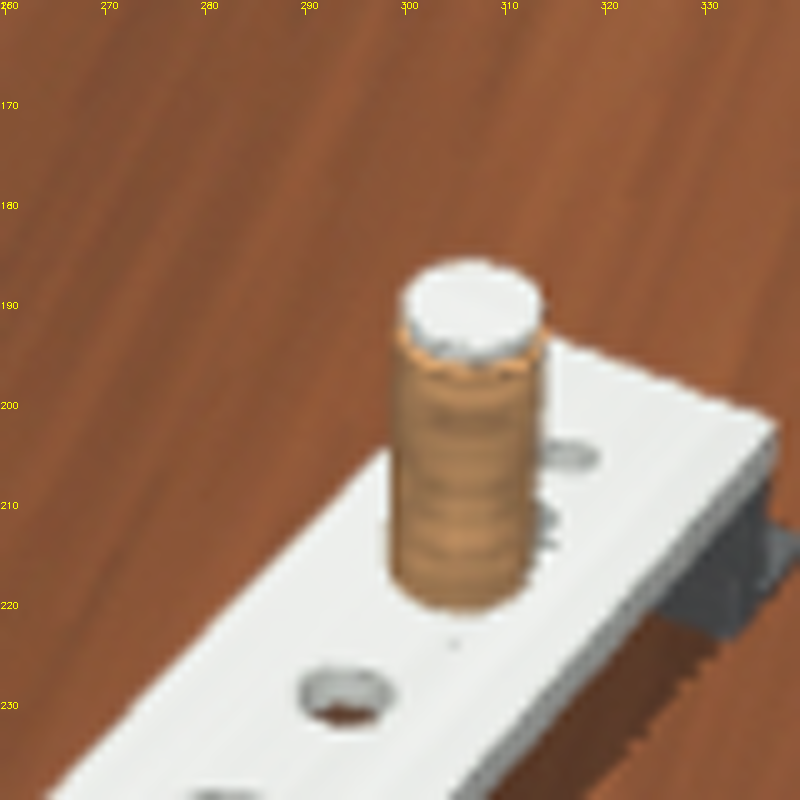

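View pics/top10.png

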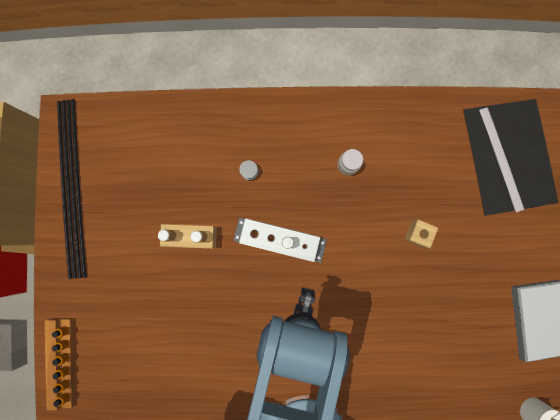

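The pictures agree. The handle is upright and flush in hole 3 (side view: cork foot at about (305.5,217)), the single stand is empty, the spares, jar and spool have not moved, and the gripper is clear. I'm handing the job in.

```bash
python3 -c "
from plant import manip
print(manip.close_job())"
```

```text
the job is handed in; nothing more can be done
None
```

The cork handle from the single stand now stands fully home in hole 3 (16 mm), and I've handed the job in. Its spigot is therefore the 14.8 mm one.

- **Gauging:** The spigot went about 14 mm into hole 1 and 10 mm into hole 2 with no resistance. It then went 7.6 mm into hole 3, with side forces of up to about 4 N. Hole 4 (13 mm) refused it at the plate surface, with about 7–8 N.
- **Seating:** I took it back to hole 3 and pushed until the cork met the plate at the expected height with about 8 N. The wrist force readings between steps stayed below 10 N, so nothing was forced.
- **Final pictures:** The handle is upright with its cork on the plate, the stand is empty, the other handles, the jar and the spool look unmoved, and the gripper is open and clear. It took about 25.5 s.

**Disagreements:** The two cameras differed by 2–4 mm, within their calibration tolerance added together. I aligned handle to hole in the side view and by feel. The final centring and depth come from that view and the arm's own readings, because the top view was partly hidden while the handle was going in.

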